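# Pack the slide box in the hasped transport case

### The arm

A 7-joint arm with a two-finger parallel gripper is mounted at the origin on a cart in front of the work surface, level with it; the furniture and walls round the work are solid. World frame = base frame: x ahead of the robot, y to its left, z up, the work surface at z = 0. Lengths are in mm, angles in rad, forces in N, time in s.
With the tool pointing down it reaches from about 400 to 850 mm from the base axis. Payload 10.4 kg.
Tool frame: the origin (TCP) lies at the centre of the arm's flange, where the gripper is bolted on; the fingertips stand 173 mm ahead of it and the grasp point (between the pads) lies 155 mm ahead of it (tcp_to_tips is the distance from the TCP to the fingertips, in mm); z points along the fingers, y is the line along which they close (so a half turn about z gives the same grasp; the last joint's range is limited). The gripper opens to 85 mm and grips with 20 to 120 N. Pads are 22 mm wide; open, the fingers measure 114 mm over their backs; the gripper's body (76 mm by 85 mm) begins 54 mm behind the grasp point. The pads swing forward as they close: fully open they stand 13 mm farther back than shut.
Start: joints at [1.223, 0.332, -0.065, 1.46, 0.022, 1.35, -0.088], TCP at [199.463, -592.323, 404.738] pointing down, gripper open.
Joint ranges: [-2.6, 2.6], [-0.5, 2.12], [-1.47, 1.34], [0.16, 2.42], [-1.27, 4.41], [0.06, 2.06], [-2.6, 2.6]. Speed limits (rad/s): [2.22, 2.22, 2.79, 2.79, 3.14, 3.14, 3.14].

### API

Orientations are given as a unit quaternion [w, x, y, z].
In Python, from plant import * gives the robot as it stands. The module is installed in compiled form; this text tells all that it offers.
- The arm moves only by the tool play_rows, never from a script. Its argument "plan" is a list of rows, each a list of 7 numbers: the shift along the world's x, y, z in cm, then the turn, a rotation vector about the world's x, y, z in degrees, then the closure in counts, from 0 (fully open) to 255 (shut). In form: [[x, y, z, wx, wy, wz, jaw], ...]. A call has 1 to 12 rows; each row is the pose to reach, as a shift and turn from the pose commanded when the call began; what a row does not reach only later rows make up. A row lasts 1/12 s, in which the tool goes at most 41.7 mm and 7.16 degrees, less where a joint would pass 70% of its speed; a pose out of reach is approached as far as the arm can. A call with a gripper value outside its range is refused whole. The fingers move at their own pace and stop on an object; "force" is the grip in N (left out, the last holds). Time passes only in rows, so rows that repeat a pose let the fingers close. It gives the time, the measured TCP pose, the force, the opening and the grip force at its end, in the units of the state.
- get_obs(): the state, without advancing time (a new reading comes with each control period).
- grab_frame(name): name is "side" or "top" or "wrist"; returns a dict with "color" (420x560x3 uint8, blue, green, red), "mtx" (3x3 intrinsics, pixels), "dist" ([k1, k2, p1, p2, k3] as OpenCV has them; the pictures are not rectified), "R" (3x3) and "t" (3): a world point X has camera coordinates R X + t; the wrist camera has in their place "mount" (4x4, takes a point from camera to tool coordinates, whose origin is the TCP and whose axes are the flange's). Camera axes: x right, y down, z forward; pixel columns grow to the right and rows downward; lengths in mm; the calibration is good to about 2 mm. A picture is of the moment at which its call begins: read the wrist's pose just before it. There is no depth.
- close_job(): hands the job in; it is judged then, once.
Trained networks look in the newest picture that a camera, given by its name, has taken for a name from the list of things; names that differ only in an ending like _2 or _b are one class to them, and where a whole thing is asked for, a point or a joint stands for the part that bears it (a point fixed in the world has none). Each returns a list of dicts, best first, with "confidence" (0 to 1); they miss things now and then, are a little off and sometimes report something else, mostly with a low value. They report only what shows in the picture. A call takes as long as a camera call. They do not tell look-alikes from the thing itself.
- recognise(camera, target): "position" ([row, column] as shares, 0 to 1, of the picture: columns of its width, rows of its height, amid what is visible of it).
- outline_of(camera, target): "pixels" (420x560 bool, what is visible of it) and "position" ([row, column] as shares, 0 to 1, of the picture: columns of its width, rows of its height, amid what is visible of it).
The state is a dict: "clock": time; "joints": joint angles; "joint_vel": joint speeds; "effort": joint torques, N m; "tcp_pos": TCP position; "tool_rot": TCP orientation; "contact_force": force on the tool from outside, world axes, zero at the start; "ft_torque": the same for the moment, N m; "grip_width": opening from 0.0 (shut) to 1.0 (fully open); "grasp_force": force on a finger pad.
Only numpy, scipy, OpenCV 4.12 (cv2) and the standard library are available. Lean on these libraries where they do the work, as an engineer would, in place of code of your own. Each camera call takes 0.05 s, during which the arm holds its last target. There are 200 camera calls.

### The job

Pack the box of glass slides for transport: swing the hasp forward off the catch of the small metal case, open the lid fully so that it stays up, and set the slide box down flat on its base inside without dropping it in. Then shut the lid fully and swing the hasp back up over the catch until it stands flush. Leave the other things on the bench where they are.

Things in the scene. Friction and masses are not known exactly. Their poses are not given: they have to be found in the camera images.
- case: Fixed grey metal transport case, 110 mm deep (its x) x 190 mm wide (its y) x 50 mm high without the lid; walls 5 mm, inner floor 6 mm above the bench: inside 100 x 180 mm, 44 mm deep. Origin at the centre of its underside; its -x side is the front, with the hasp, towards the robot; z up. The shut lid adds 15 mm: lid top 65 mm above the bench (ribs 66).
- lid (a joint): Angle of the lid, rad: 0 shut, 1.9 fully open (a stop, leaning back past upright). It turns about an axis along the case's y at point lid_hinge; its front edge rises and swings back. The stiff hinge holds the lid wherever it is left, so it must also be pushed all the way shut: 1 to 3 N at the front edge moves it.
- lid_hinge (a point): Point on the lid's hinge axis, at the middle of the case's back: 55 mm behind the case's centre (+x), 50 mm above the bench. The lid reaches 110 mm from it to the lid's front edge; its outer face lies 15 mm above the hinge when shut (15 mm behind the hinge line when upright).
- lid_tab_right (a point): Middle of the lower outer edge of the right-hand (-y) lift tab of the lid: a plate 40 mm long, 5 mm thick, 18 mm out from the lid's side face; underside 51 mm above the bench when shut, with free space below, so that a fingertip slanting down and inward can hook under it and lift. 113 mm to the side of the case's centre and 33 mm in front of it; 88 mm from the lid's hinge axis; moves with the lid.
- lid_tab_left (a point): The same point of the equal left-hand (+y) lift tab, 113 mm to the other side. The cold plate's raised edge stands near it.
- hasp (a joint): Angle of the hasp, rad: 0 upright and flush against the case front, its slot over the lid's catch (it then blocks the lid); grows as its top swings out forward (the case's -x), to a stop at 0.6. Clear of the catch from about 0.3. The stiff hinge keeps it where it is left; about 1 N at the top moves it. Starts at 0 to 0.05.
- hasp_pin (a point): Middle of the hasp's hinge pin, which runs along the case's y: 61 mm in front of the case's centre, 22 mm above the bench.
- hasp_tab (a point): Middle of the top edge of the hasp, a slotted steel plate 36 mm wide, 4 mm thick, 69 mm from pin to top edge, whose top 20 mm is a finger tab bent forward by 0.45 rad. Flush: this edge is 91 mm above the bench, 70 mm in front of the case's centre, the back of the tab free above the lid. Fully off: 74 mm above the bench, 108 mm in front of the centre. Moves with the hasp.
- slides_center (a point): Centre of the slide box, a closed oblong card box 35 mm (its x) x 86 mm (its y) x 28 mm high (z up), 0.13 kg, lying on the bench to the right of the case; the point is half-way up, 14 mm above what it stands on. Grasp it across the 35 mm.
- beaker: Bystander: open plastic beaker, 54 mm across, 62 mm high, standing in front of or behind the slide box. Origin at the centre of its base.
- petri: Bystander: flat round dish with lid, 58 mm across, 15 mm high, to the left in front of the case. Origin at the centre of its base.
- marker: Bystander: marker pen lying on the bench, 124 mm long (its y), 12 mm thick, to the right in front of the case. Origin under its middle.
- bottle: Bystander: small round capped bottle, 52 mm across, 100 mm high, at the far right. Origin at the centre of its base.
- catch (a point): Foremost point of the lid's catch: a steel staple 16 mm wide and 6 mm high on the lid's front at mid width, through the hasp's slot when that is flush. With the lid shut it is 56 mm above the bench and 69 mm in front of the case's centre. Moves with the lid.
There are look-alikes about, which are no part of the job. There is more than one size of the part that bears slides_center; the job needs the largest.

How it is judged:
By the outcome, as a careful person would: the job done as asked, in the order asked, and still so for the second after the job is handed in, with the robot touching nothing.
It also fails if it takes over 67 s, if anything falls off the work surface, if the arm or the gripper's body presses on something with over 40 N, if the wrist force passes 120 N, or if a joint passes its speed limit or range.

## Working session

There is one attempt and no reset: what is moved stays moved. The work goes in short steps, Python scripts to look and compute and a tool call to move; the robot and the scene stay as the last step left them, time stands still between calls to the robot, and variables do not carry over. Pictures are saved under pics/ and viewed, at most 10 in all, crops included, and the job is handed in when it is done.

Besides the shell and the picture viewer there is one more tool, called after "Call:" as a command line: name --pt "numbers of a row" for each row, then --argument value for the rest. play_rows: Moves the arm, as the interface text tells. Its arguments: {"type":"object","properties":{"plan":{"type":"array"},"force":{"type":"number"}},"required":["plan"]}

```bash
mkdir -p pics
cat > h.py <<'E'
from plant import *
import numpy as np, cv2
from scipy.spatial.transform import Rotation as Rn
def snap(n):
    o=get_obs(); f=grab_frame(n)
    if 'mount' in f:
        q=o['tool_rot']; T=np.eye(4); T[:3,:3]=Rn.from_quat([q[1],q[2],q[3],q[0]]).as_matrix(); T[:3,3]=o['tcp_pos']
        W=np.linalg.inv(T@np.array(f['mount'])); f['R']=W[:3,:3]; f['t']=W[:3,3]
    f['R']=np.array(f['R']);f['t']=np.array(f['t']).reshape(3);f['mtx']=np.array(f['mtx']);f['dist']=np.array(f['dist'])
    return f
def ray(f,px):
    u=cv2.undistortPoints(np.array([[px]],float),f['mtx'],f['dist'])[0,0]
    d=f['R'].T@np.array([u[0],u[1],1]); return -f['R'].T@f['t'], d/np.linalg.norm(d)
def atz(f,px,z):
    c,d=ray(f,px); return c+d*(z-c[2])/d[2]
def tri(obs):
    A=np.zeros((3,3));b=np.zeros(3)
    for f,px in obs:
        c,d=ray(f,px);P=np.eye(3)-np.outer(d,d);A+=P;b+=P@c
    return np.linalg.solve(A,b)
def proj(f,X):
    return cv2.projectPoints(np.array(X,float).reshape(-1,1,3),cv2.Rodrigues(f['R'])[0],f['t'],f['mtx'],f['dist'])[0][:,0]
E
python3 - <<'E'
from h import *
import pickle
print(get_obs())
names=['case','lid','hasp','slides_center','beaker','petri','marker','bottle','lid_tab_right','lid_tab_left','hasp_tab','hasp_pin','lid_hinge','catch']
F={}
for c in ['side','top']:
    f=snap(c);F[c]=f;cv2.imwrite(f'pics/{c}0.png',f['color'])
    print(c,'cam at',np.round(-f['R'].T@f['t']))
    for n in names:
        for r in recognise(c,n):
            p=[r['position'][1]*560,r['position'][0]*420]
            print(n,round(r['confidence'],2),np.round(p,1),np.round(atz(f,p,0)[:2]))
pickle.dump(F,open('F0.pkl','wb'))
E
```

```text
{'clock': 0.0, 'joints': array([ 1.22341386,  0.33284767, -0.06470102,  1.46095181,  0.02158998,
        1.34987583, -0.08849922]), 'joint_vel': array([-0.00020798, -0.00108602, -0.00036768,  0.00158516, -0.00020862,
        0.00048485, -0.00027645]), 'effort': array([ 4.37773897e-04, -6.25430131e+01,  4.95692866e-02, -3.91593897e+01,
        1.63398444e-02,  9.91256878e-03, -4.41812756e-05]), 'tcp_pos': array([ 199.405043  , -592.19764858,  403.92586036]), 'tool_rot': array([-6.79747194e-04,  9.86841580e-01,  1.61688636e-01, -1.38939764e-04]), 'contact_force': array([ 0.22268709, -0.5337119 ,  0.58538404]), 'ft_torque': array([-0.04503998,  0.05960311,  0.0028446 ]), 'grasp_force': 0.0, 'grip_width': 1.0010730927404186}
side cam at [  119. -1080.   522.]
case 0.97 [276.3 212.4] [582. 154.]
lid 0.28 [277.6 205.5] [604. 201.]
slides_center 0.88 [316.5 263.1] [ 560. -155.]
slides_center 0.74 [262.3 265.5] [ 446. -124.]
slides_center 0.67 [361.7 285.9] [ 603. -278.]
beaker 0.73 [284.1 288.1] [ 455. -231.]
petri 0.62 [276.4 213.9] [579. 144.]
marker 0.42 [276.4 215.5] [575. 133.]
bottle 
[... 424 characters left out ...]

lid 0.73 [213.9 200.9] [553.  92.]
hasp 0.56 [211.  222.8] [498.  97.]
slides_center 0.89 [374.5 187.6] [ 597. -305.]
slides_center 0.52 [320.4 204.7] [ 550. -170.]
slides_center 0.5 [303.7 245.7] [ 448. -130.]
beaker 0.85 [368.  248.5] [ 445. -286.]
petri 0.87 [137.5 268.1] [385. 266.]
marker 0.55 [390.6 144.2] [ 711. -348.]
marker 0.53 [303.4 276.2] [ 375. -130.]
bottle 0.89 [387.5 146.2] [ 705. -340.]
bottle 0.18 [216.9 195.6] [566.  85.]
lid_tab_right 0.73 [300.4 275.3] [ 377. -123.]
lid_tab_right 0.56 [217.  197.6] [561.  85.]
lid_tab_left 0.69 [215.1 195.4] [567.  90.]
hasp_pin 0.62 [214.9 200.2] [555.  90.]
lid_hinge 0.63 [215.9 199.3] [557.  87.]
catch 0.62 [217.2 197.3] [562.  84.]
```

Run:
```python
import cv2,numpy as np
a=cv2.imread('pics/side0.png');b=cv2.imread('pics/top0.png')
cv2.imwrite('pics/top1.png',cv2.resize(b[90:320,90:420],None,fx=2.4,fy=2.4,interpolation=cv2.INTER_CUBIC))
cv2.imwrite('pics/side1.png',cv2.resize(a[160:330,200:420],None,fx=3.4,fy=3.4,interpolation=cv2.INTER_CUBIC))
```

```text
(no output)
```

View pics/top1.png

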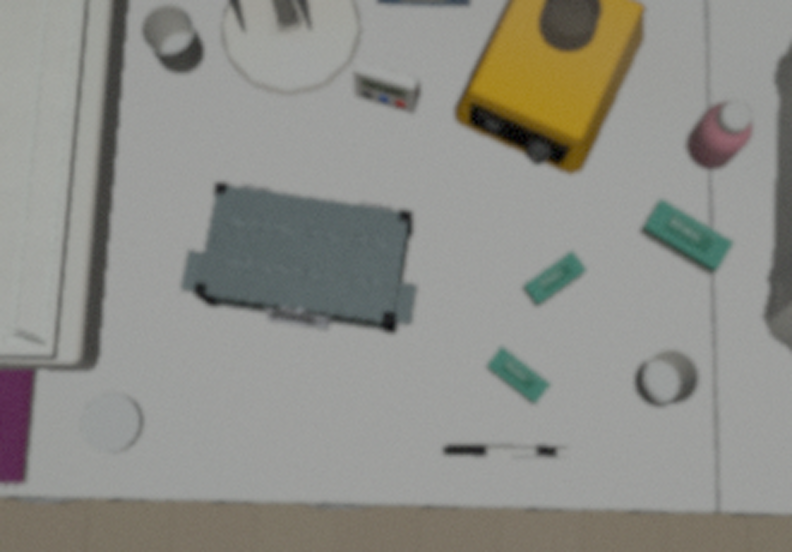

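View pics/side1.png

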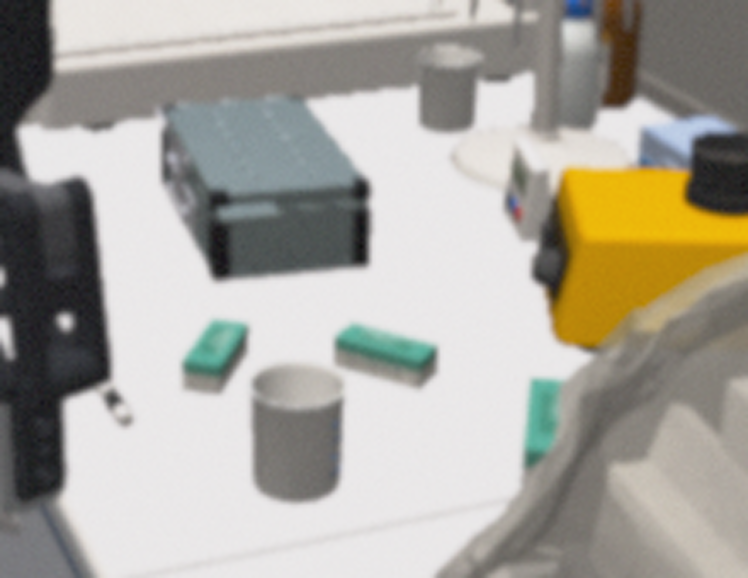

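Candidates for the slide box in the top picture: A (374,188), the largest; B (320,205), small; C (304,246), small. I choose A and will check it with the wrist camera.

Run:
```python
from h import *
f=grab_frame('wrist');print(np.round(np.array(f['mount']),3),f['mtx'],f['dist'])
import pickle
F=pickle.load(open('F0.pkl','rb'))
f=F['top']
for n,c in [('bl',(222,188)),('br',(411,215)),('fl',(203,297)),('fr',(388,325)),('boxA1',(660,201)),('boxA2',(731,243)),('boxA3',(643,228)),('boxA4',(713,271)),('B1',(573,253)),('B2',(525,288)),('B3',(537,304))]:
    print(n,np.round(atz(f,[c[0]/2.4+90,c[1]/2.4+90],65 if len(n)==2 and n[0] in 'bf' else 28)))
```

```text
[[ 1.0000e-03 -9.6200e-01 -2.7300e-01  6.8335e+01]
 [ 1.0000e+00  1.0000e-03 -0.0000e+00  6.2100e-01]
 [ 1.0000e-03 -2.7300e-01  9.6200e-01  2.9621e+01]
 [ 0.0000e+00  0.0000e+00  0.0000e+00  1.0000e+00]] [[335.37620296   0.         279.72834971]
 [  0.         335.37620296 213.67405517]
 [  0.           0.           1.        ]] [-0.01034555  0.          0.          0.          0.        ]
bl [616. 160.  65.]
br [593. -25.  65.]
fl [508. 172.  65.]
fr [485.  -6.  65.]
boxA1 [ 624. -276.   28.]
boxA2 [ 582. -347.   28.]
boxA3 [ 595. -258.   28.]
boxA4 [ 553. -328.   28.]
B1 [ 568. -187.   28.]
B2 [ 531. -139.   28.]
B3 [ 515. -152.   28.]
```

Call:
play_rows --pt "26 42 4 0 0 -24 255" --pt "26 42 4 0 0 -24 255" --pt "26 42 4 0 0 -24 255" --pt "26 42 4 0 0 -24 255" --pt "26 42 4 0 0 -24 255" --pt "26 42 4 0 0 -24 255" --pt "26 42 4 0 0 -24 255" --pt "26 42 4 0 0 -24 255" --pt "26 42 4 0 0 -24 255" --pt "26 42 4 0 0 -24 255" --pt "26 42 4 0 0 -24 255" --pt "26 42 4 0 0 -24 255"

```text
clock: 2.55
tcp_pos: [460.2, -170.0, 445.3]
tool_rot: [0.0, 0.999, -0.047, 0.0]
contact_force: [1.0, 0.1, 0.8]
grip_width: 0.001
grasp_force: 0.0
```

Run:
```python
from h import *
import pickle
f=snap('wrist');pickle.dump(f,open('w1.pkl','wb'));cv2.imwrite('pics/w1.png',f['color'])
c=f['color']
cv2.imwrite('pics/w1b.png',cv2.resize(c,(800,600),interpolation=cv2.INTER_CUBIC))
for n,z in [('slides_center',14),('case',33)]:
    for r in outline_of('wrist',n):
        m=r['pixels'].astype(np.uint8);p=[r['position'][1]*560,r['position'][0]*420]
        q=cv2.boxPoints(cv2.minAreaRect(np.argwhere(m)[:,::-1].astype(np.float32)))
        print(n,round(r['confidence'],2),np.round(p),np.round(atz(f,p,z)),m.sum(),[np.round(atz(f,x,28 if z==14 else 65)[:2]).tolist() for x in q])
```

```text
slides_center 0.85 [258. 192.] [ 445. -142.   14.] 1181 [[455.0, -104.0], [477.0, -122.0], [440.0, -169.0], [417.0, -152.0]]
slides_center 0.71 [389.  50.] [ 590. -304.   14.] 3555 [[593.0, -252.0], [628.0, -276.0], [583.0, -352.0], [546.0, -329.0]]
slides_center 0.61 [276. 106.] [ 543. -174.   14.] 1211 [[534.0, -140.0], [571.0, -187.0], [553.0, -203.0], [515.0, -156.0]]
slides_center 0.4 [ 74. 123.] [546.  61.  14.] 17410 [[618.0, 119.0], [606.0, -41.0], [458.0, -16.0], [469.0, 163.0]]
case 0.77 [ 67. 119.] [551.  57.  33.] 17532 [[610.0, 91.0], [600.0, -55.0], [466.0, -32.0], [476.0, 130.0]]
```

View pics/w1b.png

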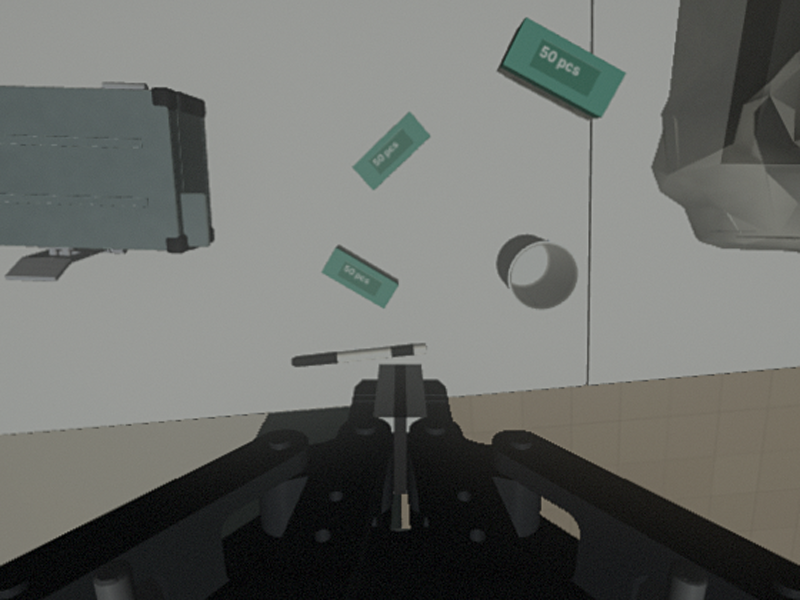

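Call:
play_rows --pt "2 24.5 -4 0 0 -2 255" --pt "2 24.5 -4 0 0 -2 255" --pt "2 24.5 -4 0 0 -2 255" --pt "2 24.5 -4 0 0 -2 255" --pt "2 24.5 -4 0 0 -2 255" --pt "2 24.5 -4 0 0 -2 255" --pt "2 24.5 -4 0 0 -2 255" --pt "2 24.5 -4 0 0 -2 255"

```text
clock: 3.37
tcp_pos: [479.3, 73.8, 404.4]
tool_rot: [0.0, 0.998, -0.063, -0.0]
contact_force: [0.3, -1.8, -0.6]
grip_width: -0.004
grasp_force: 0.0
```

Run:
```python
from h import *
import pickle
f=snap('wrist');pickle.dump(f,open('w2.pkl','wb'))
cv2.imwrite('pics/w2b.png',cv2.resize(f['color'],(800,600),interpolation=cv2.INTER_CUBIC))
print(get_obs()['tcp_pos'],get_obs()['clock'])
```

```text
[479.50558383  71.97493512 404.52209498] 3.4167
```

View pics/w2b.png

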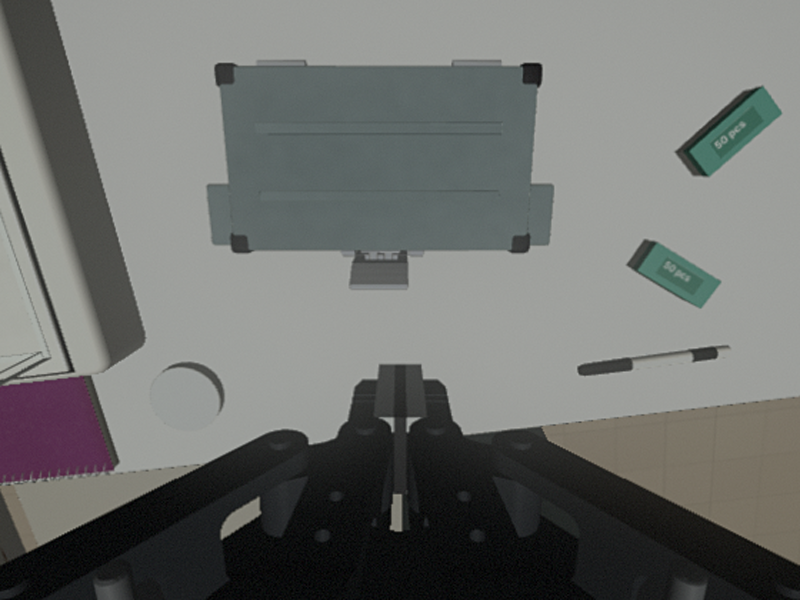

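Run:
```python
from h import *
import pickle
from scipy.optimize import least_squares
f=pickle.load(open('w2.pkl','rb'));f1=pickle.load(open('w1.pkl','rb'));ft=pickle.load(open('F0.pkl','rb'))['top']
L=[(220,66),(540,66),(232,250),(528,250)]
M=[(55,95,65),(55,-95,65),(-55,95,65),(-55,-95,65)]
P=[np.array(p)*.7 for p in L]
for p in P: print(np.round(atz(f,p,65),1))
hp=[(350,289),(408,289)]
for p in hp: print('hasp',np.round(atz(f,np.array(p)*.7,91),1))
obs=[(f,np.array(p)*.7,m) for p,m in zip(L,M)]
obs+=[(f1,np.array((152,90))*.7,M[1]),(f1,np.array((168,248))*.7,M[3])]
T=[(222,188),(411,215),(203,297),(388,325)]
obs+=[(ft,np.array(p)/2.4+90,m) for p,m in zip(T,M)]
def X(v,m):
    c,s=np.cos(v[2]),np.sin(v[2]);return np.array([v[0]+c*m[0]-s*m[1],v[1]+s*m[0]+c*m[1],v[3]+m[2]])
def g(v,o): return np.concatenate([proj(a,X(v,m))[0]-p for a,p,m in o])
for o in (obs[:4],obs[:6],obs):
    r=least_squares(lambda v:g(v,o),[550,75,-.14,0],loss='soft_l1');print(np.round(r.x,3),np.round(g(r.x,o),1))
v=r.x
# triangulate box A top corners
bx=[((527,18),0),((625,74),1)]
w=[np.array(p)*.7 for p in [(527,18),(625,74),(598,114),(502,64)]]
t=[np.array(p)/2.4+90 for p in [(660,201),(731,243),(713,271),(643,228)]]
for a,b in zip(w,t): print('box',np.round(tri([(f1,a),(ft,b)]),1),np.round(atz(f1,a,28)[:2]),np.round(atz(ft,b,28)[:2]))
```

```text
[618.9 162.5  65. ]
[595.3 -25.   65. ]
[510.6 179.2  65. ]
[486.6 -12.2  65. ]
hasp [481.2 103.3  91. ]
hasp [476.8  68.2  91. ]
[ 5.52802e+02  7.57670e+01 -1.26000e-01 -4.38000e-01] [-0.7 -0.3  0.3 -0.1  2.7  0.1 -0.7  0.4]
[ 5.52882e+02  7.70270e+01 -1.25000e-01  2.89400e+00] [-3.7 -0.8 -0.2 -1.   0.2  0.9 -1.1  0.9  8.1 -0.8  7.2  2.2]
[ 5.52698e+02  7.67070e+01 -1.26000e-01  1.56900e+00] [-2.6 -0.4 -0.2 -0.4  1.   0.7 -1.2  0.9  9.1 -0.3  8.1  2.3 -1.6 -1.7
 -0.1 -1.  -2.7 -1.3  2.1 -0.7]
box [ 616.5 -269.7   59.3] [ 625. -279.] [ 624. -276.]
box [ 578.8 -342.5   44.5] [ 582. -350.] [ 582. -347.]
box [ 554.4 -329.8   26.7] [ 555. -331.] [ 553. -328.]
box [ 599.1 -261.8   13.5] [ 597. -259.] [ 595. -258.]
```

The picture shows the shut case with lid corners at (220,66), (540,66), (232,250), (528,250). The hasp tab's top edge runs (350..408,289), the right lift tab is at (540,215) and the cold plate stands off to the left. Case pose: centre (552.8, 76), yaw −0.126.

Call:
play_rows --pt "4.3 0.7 -4 0 0 0 255" --pt "4.3 0.7 -8 0 0 0 255" --pt "4.3 0.7 -12 0 0 0 255" --pt "4.3 0.7 -14.5 0 0 0 255" --pt "4.3 0.7 -15.5 0 0 0 255" --pt "4.3 0.7 -16.1 0 0 0 255" --pt "4.3 0.7 -16.1 0 0 0 255" --pt "3.3 0.8 -16.1 0 0 0 255" --pt "2.5 0.9 -16.1 0 0 0 255" --pt "2.0 1.0 -16.1 0 0 0 255" --pt "1.5 1.0 -16.1 0 0 0 255" --pt "1.0 1.1 -16.1 0 0 0 255"

```text
clock: 4.42
tcp_pos: [489.1, 83.6, 244.7]
tool_rot: [0.0, 0.998, -0.064, 0.001]
contact_force: [0.8, -0.6, 0.1]
grip_width: -0.002
grasp_force: 0.3
```

Call:
play_rows --pt "-0.5 0.1 0 0 0 0 255" --pt "-1.0 0.1 0 0 0 0 255" --pt "-1.5 0.2 0 0 0 0 255" --pt "-1.9 0.2 0 0 0 0 255" --pt "-2.2 0.3 0 0 0 0 255" --pt "-2.4 0.3 0 0 0 0 255" --pt "-2.4 0.3 0 0 0 0 255"

```text
clock: 5.0
tcp_pos: [465.2, 86.7, 243.7]
tool_rot: [0.0, 0.998, -0.064, -0.0]
contact_force: [-0.2, -0.9, -0.3]
grip_width: 0.002
grasp_force: 0.0
```

Run:
```python
from h import *
a=snap('side')['color'][150:300,190:390];b=snap('wrist')['color']
cv2.imwrite('pics/c1.png',np.hstack([cv2.resize(a,(400,300),interpolation=cv2.INTER_CUBIC),cv2.resize(b,(400,300))]))
```

```text
(no output)
```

View pics/c1.png

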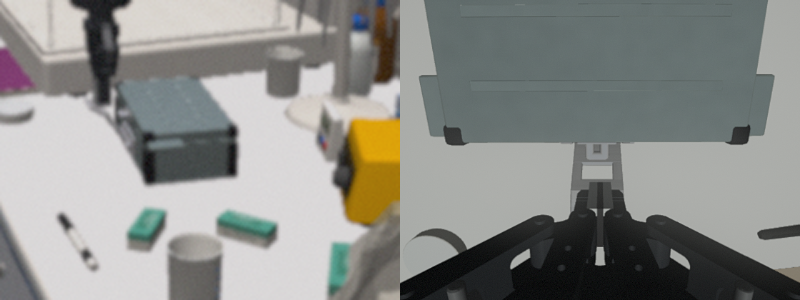

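Right half: the hasp leans well forward and the catch (~(597,148)) is clear of the slot. Next I hook under the right lift tab.

Call:
play_rows --pt "0.5 0 4 0 0 0 255" --pt "0.5 0 8 0 0 0 255" --pt "0.8 -3 9 0 0 0 255" --pt "1 -7 9 6.5 -0.8 0 255" --pt "1.2 -11 9 13 -1.6 0 255" --pt "1.4 -15 9 19.5 -2.5 0 255" --pt "1.6 -19 9 26 -3.3 0 255" --pt "1.8 -23 8 32.5 -4.1 0 255" --pt "1.8 -27 5 39.7 -5 0 255" --pt "1.8 -29.2 2 39.7 -5 0 255" --pt "1.8 -29.2 -1.2 39.7 -5 0 255" --pt "1.8 -29.2 -1.2 39.7 -5 0 255"

```text
clock: 6.1
tcp_pos: [481.0, -207.2, 225.3]
tool_rot: [-0.343, 0.937, -0.064, 0.018]
contact_force: [-0.5, 0.2, 0.2]
grip_width: 0.001
grasp_force: 0.0
```

Run:
```python
from h import *
o=get_obs();q=o['tool_rot'];R=Rn.from_quat([q[1],q[2],q[3],q[0]]).as_matrix()
print(o['tcp_pos'],o['joints'].round(2),R.round(3))
tip=o['tcp_pos']+173*R[:,2]; d=tip-np.array([552.8,76,0]);c,s=np.cos(-.126),np.sin(-.126)
print('tip local',c*d[0]+s*d[1],-s*d[0]+c*d[1],d[2])
```

```text
[ 481.02607677 -207.21902655  225.29651429] [ 0.89  0.47 -0.46  1.81 -0.49  1.2  -1.  ] [[ 0.991 -0.108  0.077]
 [-0.132 -0.756  0.641]
 [-0.011 -0.645 -0.764]]
tip local -36.38261555624754 -178.34735801887282 93.1467218988926
```

Call:
play_rows --pt "0.2 1.6 -1.9 0 0 0 255" --pt "0.4 3.2 -3.7 0 0 0 255" --pt "0.6 4.8 -5.6 0 0 0 255" --pt "0.9 6.0 -7.0 0 0 0 255" --pt "1.0 6.4 -7.4 0 0 0 255" --pt "1.0 6.4 -7.4 0 0 0 255"

```text
clock: 6.6
tcp_pos: [493.9, -139.5, 158.4]
tool_rot: [-0.342, 0.938, -0.059, 0.02]
contact_force: [0.5, 0.0, 0.0]
grip_width: 0.001
grasp_force: 0.0
```

```bash
cat >> h.py <<'E'
def tipl(L=173):
    o=get_obs();q=o['tool_rot'];R=Rn.from_quat([q[1],q[2],q[3],q[0]]).as_matrix()
    tip=o['tcp_pos']+L*R[:,2]; d=tip-np.array([552.8,76,0]);c,s=np.cos(-.126),np.sin(-.126)
    print('tcp',o['tcp_pos'].round(1),'tip local',np.round([c*d[0]+s*d[1],-s*d[0]+c*d[1],d[2]],1),'F',o['contact_force'].round(1),o['clock'])
E
python3 - <<'E'
from h import *
tipl()
cv2.imwrite('pics/c2.png',np.hstack([cv2.resize(snap('side')['color'][150:300,190:390],(400,300),interpolation=cv2.INTER_CUBIC),cv2.resize(snap('wrist')['color'],(400,300))]))
E
```

```text
tcp [ 493.9 -139.5  158.4] tip local [ -31.8 -109.8   26. ] F [0.5 0.  0. ] 6.6
```

View pics/c2.png

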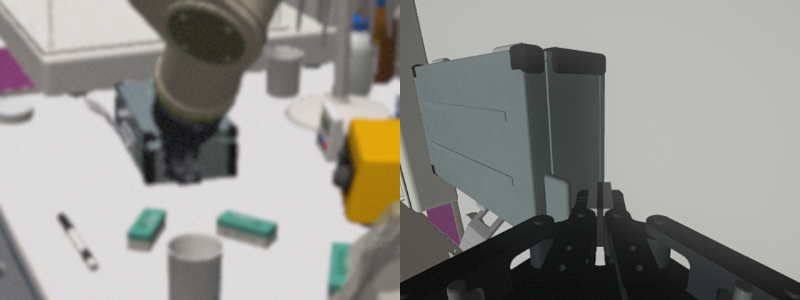

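Left shows the hand beside the case; right shows the fingertip (602,190) just below the right tab (557,195). I lift along the arc.

Call:
play_rows --pt "0 0 0.8 0 0 0 255" --pt "0 0 1.8 0 0 0 255" --pt "0 0 2.7 0 0 0 255" --pt "0.1 0 3.5 0 0 0 255" --pt "0.5 0.2 4.4 0 0 0 255" --pt "1.0 0.5 5.3 0 0 0 255" --pt "1.6 0.7 5.9 0 0 0 255" --pt "2.2 0.7 6.6 0 0 0 255" --pt "3.0 0.6 7.3 0 0 0 255" --pt "3.7 0.5 7.7 0 0 0 255" --pt "4.6 0.4 8.1 0 0 0 255" --pt "5.5 0.3 8.5 0 0 0 255"

```text
clock: 7.7
tcp_pos: [549.1, -138.2, 243.3]
tool_rot: [-0.342, 0.938, -0.06, 0.021]
contact_force: [-1.4, -1.7, -1.9]
grip_width: 0.004
grasp_force: 1.0
```

Call:
play_rows --pt "0.8 -0.1 0.2 0 0 0 255" --pt "1.6 -0.2 0.3 0 0 0 255" --pt "2.2 -0.3 0.3 0 0 0 255" --pt "2.8 -0.4 0.3 0 0 0 255" --pt "3.4 -0.4 0.3 0 0 0 255" --pt "3.9 -0.5 0.3 0 0 0 255" --pt "4.2 -0.5 0.3 0 0 0 255" --pt "4.2 -0.5 0.3 0 0 0 255"

```text
clock: 8.37
tcp_pos: [591.0, -143.2, 245.7]
tool_rot: [-0.342, 0.938, -0.061, 0.021]
contact_force: [-0.3, 0.3, -0.0]
grip_width: -0.001
grasp_force: 0.0
```

Run:
```python
from h import *
tipl()
cv2.imwrite('pics/c3.png',np.hstack([cv2.resize(snap('side')['color'][130:280,190:390],(400,300),interpolation=cv2.INTER_CUBIC),cv2.resize(snap('wrist')['color'],(400,300))]))
```

```text
tcp [ 591.  -143.2  245.7] tip local [  65.4 -101.4  113.2] F [-0.3  0.3 -0. ] 8.3667
```

View pics/c3.png

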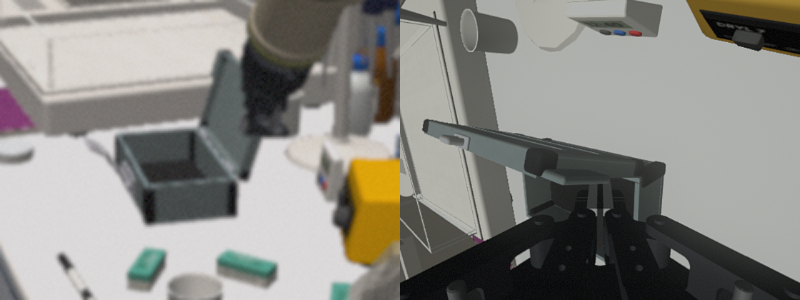

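The lid is up and leaning back. I push on to the stop while watching the force.

Call:
play_rows --pt "0.4 0 0 0 0 0 255" --pt "0.8 -0.1 0 0 0 0 255" --pt "0.8 -0.1 0 0 0 0 255"

```text
clock: 8.72
tcp_pos: [596.3, -144.0, 245.0]
tool_rot: [-0.342, 0.938, -0.06, 0.016]
contact_force: [-21.3, -2.5, 10.2]
grip_width: -0.004
grasp_force: 11.1
```

Call:
play_rows --pt "0.4 0 0 0 0 0 255" --pt "0.7 -0.1 0 0 0 0 255" --pt "0.7 -0.1 0 0 0 0 255"

```text
clock: 8.97
tcp_pos: [599.7, -144.6, 244.4]
tool_rot: [-0.343, 0.937, -0.058, 0.01]
contact_force: [-54.5, -7.8, 29.0]
grip_width: -0.006
grasp_force: 28.4
```

Call:
play_rows --pt "-2 0.3 0 0 0 0 255" --pt "-4 0.5 1.5 0 0 0 255" --pt "-4 -2 4 -6.5 0.8 0 255" --pt "-4 -5.5 6 -13 1.6 0 255" --pt "-3.5 -9 7.4 -19.5 2.5 0 255" --pt "-3 -12 7.4 -26 3.3 0 255" --pt "-2 -15 7.4 -32.5 4.1 0 255" --pt "-1.6 -15.8 7.4 -39.7 5 0 255" --pt "-1.6 -15.8 7.4 -39.7 5 0 255"

```text
clock: 9.72
tcp_pos: [590.4, -304.4, 320.4]
tool_rot: [0.004, 0.998, -0.065, 0.001]
contact_force: [0.0, 0.8, 0.2]
grip_width: -0.004
grasp_force: 0.0
```

Call:
play_rows --pt "0 0 0 0 0 66 0" --pt "0 0 0 0 0 66 0" --pt "0 0 0 0 0 66 0" --pt "0 0 0 0 0 66 0" --pt "0 0 0 0 0 66 0" --pt "0 0 0 0 0 66 0" --pt "0 0 0 0 0 66 0" --pt "0 0 0 0 0 66 0" --pt "0 0 0 0 0 66 0" --pt "0 0 0 0 0 66 0" --pt "0 0 0 0 0 66 0" --pt "0 0 0 0 0 66 0"

```text
clock: 10.72
tcp_pos: [589.4, -303.0, 319.8]
tool_rot: [-0.001, 0.872, 0.489, 0.001]
contact_force: [-0.2, 0.3, -0.1]
grip_width: 0.999
grasp_force: 0.0
```

Run:
```python
from h import *
import pickle
o=get_obs();print(o['tcp_pos'],o['tool_rot'],o['joints'].round(2))
f=snap('wrist')
pickle.dump(f,open('w3.pkl','wb'))
for r in outline_of('wrist','slides_center')[:2]:
    m=r['pixels'].astype(np.uint8);p=[r['position'][1]*560,r['position'][0]*420]
    print(r['confidence'],np.round(p),np.round(atz(f,p,25)),m.sum())
    q=cv2.boxPoints(cv2.minAreaRect(np.argwhere(m)[:,::-1].astype(np.float32)))
    print(np.round(q),[np.round(atz(f,x,28)[:2]).tolist() for x in q])
s=snap('side')['color'][130:280,190:390]
cv2.imwrite('pics/c4.png',np.hstack([cv2.resize(s,(320,240),interpolation=cv2.INTER_CUBIC),cv2.resize(f['color'],(480,360))[:240]]) if 0 else cv2.resize(f['color'],(800,600)))
```

```text
[ 589.41199957 -303.00402288  319.79472871] [-6.63585611e-04  8.72406607e-01  4.88780085e-01  5.47189810e-04] [ 0.73  0.51 -0.45  1.44  0.23  1.25 -0.29]
0.91 [281. 205.] [ 591. -303.   25.] 4552
[[259. 153.]
 [303. 153.]
 [303. 258.]
 [259. 258.]] [[598.0, -258.0], [627.0, -275.0], [583.0, -351.0], [551.0, -332.0]]
0.84 [ 26. 123.] [ 457. -145.   25.] 3389
[[ -0.  80.]
 [ 45.  80.]
 [ 45. 161.]
 [  0. 161.]] [[464.0, -113.0], [492.0, -131.0], [452.0, -175.0], [421.0, -157.0]]
```

View pics/c4.png

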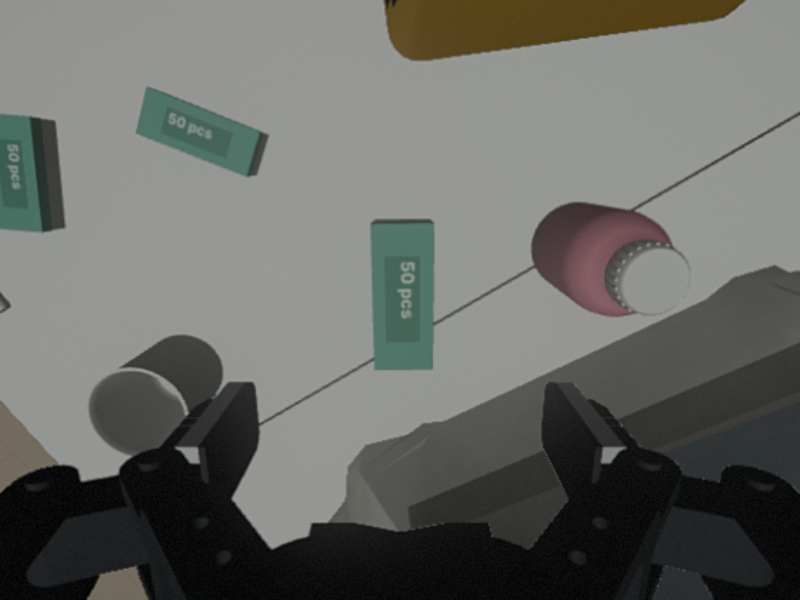

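Run:
```python
from h import *
import pickle
f=pickle.load(open('w3.pkl','rb'));F=pickle.load(open('F0.pkl','rb'));w1=pickle.load(open('w1.pkl','rb'))
for a,b in [((360,455),(765,320)),((440,425),(785,235)),((760,268),(778,75))]:
    A=np.array(a)*.7;B=np.array(b)/2.4+90
    X=tri([(f,A),(F['top'],B)]);print(X.round(),proj(f,X)-A,proj(F['top'],X)-B)
c=np.array([402.5,296])*.7;print(atz(f,c,28)); 
# box height from two views: top face corners w3 vs top
for a,b in [((372,223),(660,201)),((433,223),(731,243))][:0]:pass
W=[(372,223),(433,223),(433,369),(372,369)];print([atz(f,np.array(x)*.7,28)[:2].round(1).tolist() for x in W])
print([atz(F['top'],np.array(x)/2.4+90,28)[:2].round(1).tolist() for x in [(643,228),(660,201),(731,243),(713,271)]])
T=[(643,228),(660,201),(731,243),(713,271)]
print([tri([(f,np.array(a)*.7),(F['top'],np.array(b)/2.4+90)]).round().tolist() for a,b in zip(W,T)])
```

```text
[ 507. -385.   11.] [[-0.7675612  -0.79724778]] [[ 0.42344678 -0.134117  ]]
[ 578. -379.   62.] [[11.26700428  9.91858327]] [[-4.63638823  1.99650593]]
[ 771. -402.   18.] [[-4.16648845  4.71777598]] [[-0.92362937 -1.62538343]]
[ 590.51352913 -303.81538281   28.        ]
[[597.7, -260.2], [625.9, -277.5], [582.7, -351.3], [552.0, -332.5]]
[[595.4, -258.2], [624.0, -275.8], [582.1, -346.9], [552.8, -328.0]]
[[597.0, -260.0, 20.0], [626.0, -278.0, 20.0], [582.0, -349.0, 29.0], [553.0, -329.0, 31.0]]
```

Call:
play_rows --pt "0.1 0 -4 0 0 0 0" --pt "0.1 0 -8 0 0 0 0" --pt "0.1 0 -11.5 0 0 0 0" --pt "0.1 0 -13.5 0 0 0 0" --pt "0.1 0 -14.5 0 0 0 0" --pt "0.1 0 -14.5 0 0 0 0" --pt "0.1 0 -14.5 0 0 0 255" --pt "0.1 0 -14.5 0 0 0 255" --pt "0.1 0 -14.5 0 0 0 255" --pt "0.1 0 -14.5 0 0 0 255" --pt "0.1 0 -14.5 0 0 0 255" --pt "0.1 0 -14.5 0 0 0 255" --force 30

```text
clock: 11.87
tcp_pos: [591.0, -303.6, 176.3]
tool_rot: [0.001, 0.872, 0.489, 0.001]
contact_force: [-1.6, 0.3, 7.1]
grip_width: 0.391
grasp_force: 31.6
```

Call:
play_rows --pt "0 0 0 0 0 0 255" --pt "0 0 0 0 0 0 255" --pt "0 0 0 0 0 0 255" --pt "0 0 0 0 0 0 255"

```text
clock: 12.2
tcp_pos: [591.0, -303.6, 176.2]
tool_rot: [0.001, 0.872, 0.489, 0.001]
contact_force: [-0.8, 0.2, 6.7]
grip_width: 0.393
grasp_force: 31.6
```

Call:
play_rows --pt "0 0 2 0 0 0 255" --pt "0 0 6 0 0 0 255" --pt "0 0.5 10 0 0 0 255" --pt "-0.5 4 11 0 0 4 255" --pt "-0.9 8 11 0 0 8 255" --pt "-1.3 12 11 0 0 12 255" --pt "-1.8 16 11 0 0 16 255" --pt "-2.2 20 11 0 0 20 255" --pt "-2.6 24 11 0 0 24.2 255" --pt "-3.0 28 11 0 0 24.2 255" --pt "-3.5 32 11 0 0 24.2 255" --pt "-4 36 11 0 0 24.2 255"

```text
clock: 13.2
tcp_pos: [549.8, 58.4, 285.0]
tool_rot: [0.0, 0.75, 0.661, 0.0]
contact_force: [1.1, -0.2, -1.5]
grip_width: 0.391
grasp_force: 30.5
```

Call:
play_rows --pt "0 1.5 0 0 0 0 255" --pt "0 2 0 0 0 0 255" --pt "0 2 0 0 0 0 255" --pt "0 2 0 0 0 0 255" --pt "0 2 0 0 0 0 255"

```text
clock: 13.62
tcp_pos: [550.8, 74.7, 284.5]
tool_rot: [0.0, 0.751, 0.66, -0.0]
contact_force: [-0.3, -0.4, -2.3]
grip_width: 0.392
grasp_force: 30.5
```

Run:
```python
from h import *
import pickle
o=get_obs();print(o['tcp_pos'],o['tool_rot'],o['grip_width'])
s=snap('side')['color'][110:290,180:420];w=snap('wrist');pickle.dump(w,open('w4.pkl','wb'))
cv2.imwrite('pics/c5.png',np.hstack([cv2.resize(s,(400,300),interpolation=cv2.INTER_CUBIC),cv2.resize(w['color'],(400,300))]))
```

```text
[550.7544648   74.71187431 284.54305926] [ 2.51023381e-04  7.50926952e-01  6.60385124e-01 -3.69968457e-04] 0.39153397972017345
```

View pics/c5.png

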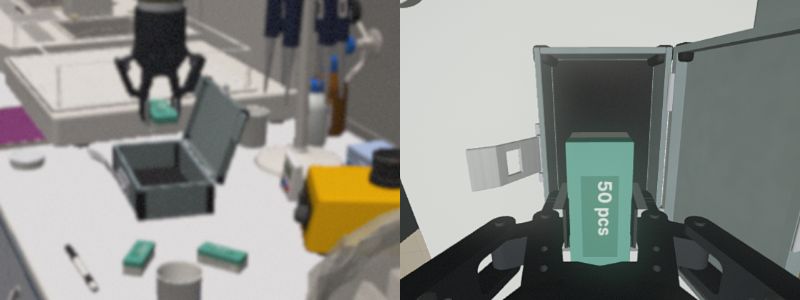

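The right half shows the box (600,190) held parallel over the open case, with the hasp forward and the lid fully back. Lowering now.

Call:
play_rows --pt "0 0 -3.5 0 0 0 255" --pt "0 0 -6.5 0 0 0 255" --pt "0 0 -8.5 0 0 0 255" --pt "0 0 -9.4 0 0 0 255" --pt "0 0 -9.8 0 0 0 255" --pt "0 0 -10 0 0 0 255" --pt "0 0 -10.1 0 0 0 255" --pt "0 0 -10.2 0 0 0 255" --pt "0 0 -10.2 0 0 0 255"

```text
clock: 14.47
tcp_pos: [550.9, 76.7, 183.7]
tool_rot: [0.001, 0.75, 0.661, 0.001]
contact_force: [-0.3, 0.6, -1.2]
grip_width: 0.392
grasp_force: 30.5
```

Call:
play_rows --pt "0 0 -0.1 0 0 0 255" --pt "0 0 -0.1 0 0 0 255" --pt "0 0 -0.1 0 0 0 255"

```text
clock: 14.72
tcp_pos: [550.7, 76.7, 182.2]
tool_rot: [0.0, 0.75, 0.661, 0.0]
contact_force: [-0.0, 0.5, 1.1]
grip_width: 0.394
grasp_force: 30.8
```

Call:
play_rows --pt "0 0 -0.05 0 0 0 255" --pt "0 0 -0.05 0 0 0 255" --pt "0 0 -0.05 0 0 0 120" --pt "0 0 -0.05 0 0 0 100" --pt "0 0 -0.05 0 0 0 100" --pt "0 0 -0.05 0 0 0 100" --pt "0 0 0.5 0 0 0 100" --pt "0 0 2 0 0 0 100" --pt "0 0 5 0 0 0 100" --pt "0 0 9 0 0 0 100" --pt "0 0 13 0 0 0 100" --pt "0 0 16 0 0 0 100"

```text
clock: 15.72
tcp_pos: [550.4, 77.1, 345.4]
tool_rot: [0.001, 0.75, 0.662, 0.001]
contact_force: [0.8, -0.0, -0.3]
grip_width: 0.606
grasp_force: 0.0
```

Run:
```python
from h import *
o=get_obs();print(o['tcp_pos'],o['tool_rot'],o['grip_width'],o['joints'].round(2))
s=snap('side')['color'][110:290,180:420];w=snap('wrist')
cv2.imwrite('pics/c6.png',np.hstack([cv2.resize(s,(400,300),interpolation=cv2.INTER_CUBIC),cv2.resize(w['color'],(400,300))]))
```

```text
[550.44628165  77.14581075 345.36796794] [6.37136897e-04 7.49853540e-01 6.61602705e-01 1.06017911e-03] 0.6055864355843942 [ 0.39  0.3  -0.72  1.7   0.21  1.22 -0.5 ]
```

View pics/c6.png

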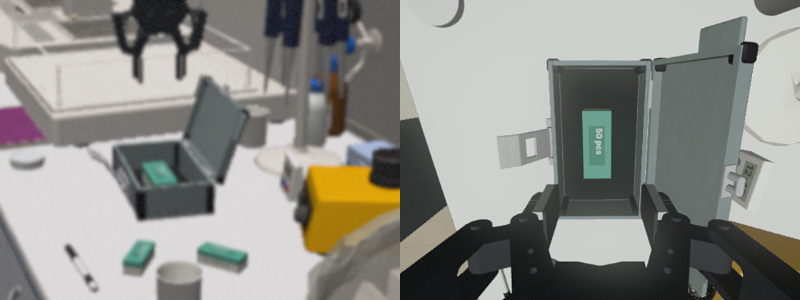

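The box lies flat in the case (596,145), and the hand is clear. Before closing I check clearances behind the lid, from the pictures already taken.

Run:
```python
from h import *
import pickle
F=pickle.load(open('F0.pkl','rb'));f=F['top'];s=F['side']
T=lambda p:np.array(p)/2.4+90
S=lambda p:np.array(p)/3.4+np.array([200,160])
for n,a,b in [('dev FR top',(590,135),(570,243)),('dev FR bot',(578,170),(570,345)),('dev FL bot',(458,118),(545,290)),('round plate front',(290,92),(450,158)),('pole foot',(287,25),(545,130)),('clock box near',(415,108),(545,238)),('cup',(170,30),(450,50))]:
    X=tri([(f,T(a)),(s,S(b))]);print(n,X.round(),np.abs(proj(f,X)-T(a)).max().round(1),np.abs(proj(s,X)-S(b)).max().round(1))
for p in [(237,28),(305,28),(287,28),(237,0),(305,0)]:
    print(p,[atz(f,T(p),z).round().tolist() for z in (0,150,250,350)])
# c6-crop pipette lower tips in side view: crop px (295,95),(355,?) scale 400/240
for p in [(272,70),(293,90)]:
    q=np.array(p)*.6+np.array([180,110]); c,d=ray(s,q)
    print('side ray',p,[ (c+d*k).round().tolist() for k in (1600,1700,1800,1900)])
```

```text
dev FR top [ 667. -194.   77.] 3.4 3.8
dev FR bot [ 662. -196.    5.] 0.1 0.2
dev FL bot [720. -69. -21.] 1.4 1.5
round plate front [730. 108.  15.] 1.7 1.6
pole foot [808. 111.  26.] 1.4 1.3
clock box near [733. -26.  -3.] 2.0 2.1
cup [779. 222.  64.] 0.3 0.2
(237, 28) [[811.0, 169.0, 0.0], [744.0, 138.0, 150.0], [700.0, 117.0, 250.0], [655.0, 96.0, 350.0]]
(305, 28) [[813.0, 96.0, 0.0], [746.0, 76.0, 150.0], [701.0, 62.0, 250.0], [657.0, 48.0, 350.0]]
(287, 28) [[812.0, 116.0, 0.0], [746.0, 92.0, 150.0], [701.0, 76.0, 250.0], [656.0, 61.0, 350.0]]
(237, 0) [[843.0, 171.0, 0.0], [772.0, 139.0, 150.0], [724.0, 118.0, 250.0], [677.0, 97.0, 350.0]]
(305, 0) [[845.0, 98.0, 0.0], [773.0, 77.0, 150.0], [726.0, 63.0, 250.0], [678.0, 49.0, 350.0]]
side ray (272, 70) [[845.0, 285.0, 110.0], [890.0, 370.0, 84.0], [935.0, 455.0, 58.0], [981.0, 541.0, 33.0]]
side ray (293, 90) [[875.0, 258.0, 77.0], [922.0, 342.0, 49.0], [969.0, 425.0, 22.0], [1016.0, 509.0, -6.0]]
```

Call:
play_rows --pt "0.5 -1.5 1.5 0 0 -7 255" --pt "1 -3.5 1.5 0 0 -14 255" --pt "1.3 -5.5 1.5 0 0 -21 255" --pt "1.7 -7.5 1.5 0 0 -28 255" --pt "2 -9.5 1.5 0 0 -35 255" --pt "2.3 -11.5 1.5 0 0 -42 255" --pt "2.7 -13 1.5 0 0 -49 255" --pt "3 -14.5 1.5 0 0 -56 255" --pt "3.3 -16 1.5 0 0 -63 255" --pt "3.6 -18 1.5 0 0 -70 255" --pt "4 -20 1.5 0 0 -77 255" --pt "4 -20 1.5 0 0 -84 255"

```text
clock: 16.82
tcp_pos: [590.3, -128.1, 356.2]
tool_rot: [0.001, 1.0, -0.016, -0.0]
contact_force: [-0.3, -0.7, 0.2]
grip_width: -0.001
grasp_force: 0.0
```

Call:
play_rows --pt "0 0 0 0 0 -6 255" --pt "0 0 0 0 0 -6 255"

```text
clock: 16.98
tcp_pos: [590.3, -123.5, 356.4]
tool_rot: [-0.0, 0.998, -0.065, -0.0]
contact_force: [0.6, -0.8, 0.0]
grip_width: 0.002
grasp_force: 0.0
```

Call:
play_rows --pt "1 -1.2 0 6.5 -0.8 0 255" --pt "2 -2.4 0 13 -1.6 0 255" --pt "3 -3.6 0 19.5 -2.5 0 255" --pt "4 -4.8 -1 26 -3.3 0 255" --pt "5 -6 -2.5 32.5 -4.1 0 255" --pt "5.1 -7.2 -4.2 39.7 -5 0 255" --pt "5.1 -7.2 -4.2 39.7 -5 0 255" --pt "5.1 -7.2 -4.2 39.7 -5 0 255"

```text
clock: 17.65
tcp_pos: [640.8, -196.6, 312.9]
tool_rot: [-0.341, 0.938, -0.059, 0.02]
contact_force: [-0.2, 0.6, 0.9]
grip_width: 0.002
grasp_force: 0.0
```

Run:
```python
from h import *
o=get_obs();print(o['tool_rot'],o['joints'].round(2));tipl()
f=snap('wrist')
for n in ['lid_tab_right','lid']:
    for r in recognise('wrist',n)[:2]: print(n,r['confidence'],r['position'][1]*560,r['position'][0]*420)
c,s=np.cos(-.126),np.sin(-.126)
X=lambda l:[552.8+c*l[0]-s*l[1],76+s*l[0]+c*l[1],l[2]]
th=1.9
for r,o in((68,0),(108,0),(68,6),(108,6)): print(r,o,proj(f,X([55-r*np.cos(th)+o*np.sin(th),-113,50+r*np.sin(th)+o*np.cos(th)])).round(1))
```

```text
[-0.34085679  0.93801395 -0.05943274  0.02035237] [ 0.72  0.63 -0.5   1.37 -0.41  1.35 -1.28]
tcp [ 640.8 -196.6  312.9] tip local [ 121.2 -148.3  180.2] F [-0.2  0.6  0.9] 17.65
lid_tab_right 0.65 210.896 237.594
lid 0.63 210.61599999999999 242.88600000000002
lid 0.17 228.312 250.78199999999998
68 0 [[301.3 282.4]]
108 0 [[265.3 285.6]]
68 6 [[303.  274.2]]
108 6 [[267.3 276.2]]
```

Call:
play_rows --pt "0.2 1.3 -1.5 0 0 0 255" --pt "0.4 2.6 -3 0 0 0 255" --pt "0.5 3.9 -4.4 0 0 0 255" --pt "0.5 3.9 -4.4 0 0 0 255" --pt "-0.5 4.0 -4.2 0 0 0 255" --pt "-1.6 4.2 -4.1 0 0 0 255" --pt "-2.3 4.2 -3.9 0 0 0 255" --pt "-2.9 4.3 -3.6 0 0 0 255" --pt "-3.7 4.4 -3.5 0 0 0 255" --pt "-4.5 4.5 -3.4 0 0 0 255" --pt "-5.2 4.6 -3.4 0 0 0 255" --pt "-6.0 4.7 -3.4 0 0 0 255"

```text
clock: 18.8
tcp_pos: [580.9, -148.4, 281.0]
tool_rot: [-0.341, 0.938, -0.059, 0.022]
contact_force: [1.1, 0.3, 0.5]
grip_width: -0.0
grasp_force: 0.6
```

Call:
play_rows --pt "-0.7 0.1 -0.1 0 0 0 255" --pt "-1.5 0.2 -0.3 0 0 0 255" --pt "-2.2 0.3 -0.6 0 0 0 255" --pt "-3.0 0.4 -0.9 0 0 0 255" --pt "-3.6 0.5 -1.2 0 0 0 255" --pt "-4.3 0.5 -1.7 0 0 0 255" --pt "-4.9 0.6 -2.2 0 0 0 255" --pt "-5.5 0.7 -2.8 0 0 0 255" --pt "-6.0 0.8 -3.4 0 0 0 255" --pt "-6.4 0.8 -4.0 0 0 0 255" --pt "-6.8 0.9 -4.7 0 0 0 255" --pt "-7.2 0.9 -5.4 0 0 0 255"

```text
clock: 19.8
tcp_pos: [509.1, -139.1, 226.0]
tool_rot: [-0.341, 0.938, -0.059, 0.021]
contact_force: [0.2, -0.7, 0.3]
grip_width: 0.004
grasp_force: 0.2
```

Run:
```python
from h import *
tipl();f=snap('side')
for n in ['lid','catch','lid_tab_right']:
    for r in outline_of('side',n)[:2]:
        ys,xs=np.nonzero(r['pixels']);print(n,round(r['confidence'],2),r['position'][1]*560,r['position'][0]*420,xs.min(),xs.max(),ys.min(),ys.max())
c,s=np.cos(-.126),np.sin(-.126)
X=lambda l:[552.8+c*l[0]-s*l[1],76+s*l[0]+c*l[1],l[2]]
for th in (0,.2,.35,.6,1.2,1.9):
    print(th,[proj(f,X([55-110*np.cos(th)+15*np.sin(th),y,50+110*np.sin(th)+15*np.cos(th)])).round(0).tolist()[0] for y in (95,-95)])
```

```text
tcp [ 509.1 -139.1  226. ] tip local [ -16.5 -107.6   93.5] F [ 0.2 -0.7  0.3] 19.8
lid 0.64 271.32 197.904 251 310 175 218
lid_tab_right 0.87 270.424 195.804 251 310 175 217
lid_tab_right 0.34 274.176 218.60999999999999 265 285 207 221
0 [[248.0, 190.0], [262.0, 216.0]]
0.2 [[249.0, 182.0], [265.0, 207.0]]
0.35 [[252.0, 176.0], [267.0, 201.0]]
0.6 [[258.0, 167.0], [274.0, 191.0]]
1.2 [[279.0, 154.0], [298.0, 175.0]]
1.9 [[307.0, 155.0], [330.0, 177.0]]
```

The lid is at about 0.35 rad. I press it shut.

Call:
play_rows --pt "-0.3 0 -0.8 0 0 0 255" --pt "-0.5 0.1 -1.5 0 0 0 255" --pt "-0.6 0.1 -2.1 0 0 0 255" --pt "-0.7 0.1 -2.6 0 0 0 255" --pt "-0.7 0.1 -2.9 0 0 0 255" --pt "-0.7 0.1 -3.1 0 0 0 255" --pt "-0.7 0.1 -3.1 0 0 0 255"

```text
clock: 20.58
tcp_pos: [502.4, -138.2, 195.3]
tool_rot: [-0.342, 0.938, -0.059, 0.021]
contact_force: [0.2, 0.5, 0.8]
grip_width: -0.001
grasp_force: 0.0
```

Call:
play_rows --pt "0 0 -0.2 0 0 0 255" --pt "0 0 -0.4 0 0 0 255" --pt "0 0 -0.4 0 0 0 255"

```text
clock: 20.83
tcp_pos: [502.7, -138.3, 191.9]
tool_rot: [-0.342, 0.938, -0.059, 0.022]
contact_force: [-0.9, -0.3, 2.9]
grip_width: 0.0
grasp_force: 1.4
```

Call:
play_rows --pt "0 0 -0.2 0 0 0 255" --pt "0 0 -0.4 0 0 0 255" --pt "0 0 -0.4 0 0 0 255"

```text
clock: 21.08
tcp_pos: [503.0, -138.6, 190.1]
tool_rot: [-0.343, 0.937, -0.058, 0.022]
contact_force: [-10.4, -6.5, 30.1]
grip_width: -0.0
grasp_force: 14.0
```

Call:
play_rows --pt "0 0 -0.2 0 0 0 255" --pt "0 0 -0.3 0 0 0 255" --pt "0 0 -0.3 0 0 0 255"

```text
clock: 21.33
tcp_pos: [503.2, -138.8, 188.9]
tool_rot: [-0.343, 0.937, -0.058, 0.022]
contact_force: [-20.6, -11.7, 52.5]
grip_width: -0.004
grasp_force: 24.5
```

Shut firmly. Now I go round to the front of the hasp.

Call:
play_rows --pt "0 -1 1.5 0 0 0 255" --pt "-0.3 -2.5 4.5 0 0 0 255" --pt "-1 -2.5 8.5 0 0 0 255" --pt "-2 0 12 -6.5 0.8 0 255" --pt "-3 4 14.5 -13 1.6 0 255" --pt "-4 8 14.5 -19.5 2.5 0 255" --pt "-5 12 14.5 -26 3.3 0 255" --pt "-6.5 16 14.5 -32.5 4.1 0 255" --pt "-8 20 14.5 -39.7 5 0 255" --pt "-8.9 23.2 14.5 -39.7 5 0 255" --pt "-8.9 23.2 14.5 -39.7 5 0 255" --pt "-8.9 23.2 14.5 -39.7 5 0 255"

```text
clock: 22.33
tcp_pos: [412.7, 96.1, 330.1]
tool_rot: [0.0, 0.998, -0.06, 0.001]
contact_force: [0.3, -0.5, 0.4]
grip_width: 0.001
grasp_force: 0.0
```

Run:
```python
from h import *
tipl();f=snap('wrist')
for n in ['hasp_tab','hasp','lid']:
    for r in outline_of('wrist',n)[:2]:
        ys,xs=np.nonzero(r['pixels']);print(n,round(r['confidence'],2),xs.min(),xs.max(),ys.min(),ys.max())
c,s=np.cos(-.126),np.sin(-.126)
X=lambda l:[552.8+c*l[0]-s*l[1],76+s*l[0]+c*l[1],l[2]]
print('lid corners',proj(f,[X([55,95,65]),X([55,-95,65]),X([-55,95,65]),X([-55,-95,65])]).round().tolist())
for th in (.3,.4,.5,.6):
    v=np.array([-9,69.]);x=-61+v[0]*np.cos(th)-v[1]*np.sin(th);z=22+v[1]*np.cos(th)+v[0]*np.sin(th)
    print(th,round(x),round(z),proj(f,[X([x,18,z]),X([x,-18,z])]).round().tolist())
```

```text
tcp [412.7  96.1 330.1] tip local [-141.4    2.3  157.1] F [ 0.3 -0.5  0.4] 22.3333
hasp_tab 0.67 255 307 98 172
hasp 0.74 255 307 98 172
lid 0.94 111 452 0 112
lid corners [[120.0, -111.0], [448.0, -108.0], [139.0, 90.0], [426.0, 92.0]]
0.3 -90 85 [[254.0, 147.0], [311.0, 147.0]]
0.4 -96 82 [[255.0, 156.0], [310.0, 157.0]]
0.5 -102 78 [[255.0, 165.0], [309.0, 165.0]]
0.6 -107 74 [[256.0, 172.0], [309.0, 172.0]]
```

Call:
play_rows --pt "0 0 -4 0 0 0 255" --pt "0 0 -7.5 0 0 0 255" --pt "0 0 -9.3 0 0 0 255" --pt "0 0 -9.3 0 0 0 255" --pt "0.8 -0.2 -9.3 0 0 0 255" --pt "1.4 -0.2 -9.3 0 0 0 255" --pt "2.0 -0.3 -9.3 0 0 0 255" --pt "2.5 -0.3 -9.3 0 0 0 255" --pt "3.0 -0.4 -9.3 0 0 0 255" --pt "3.5 -0.4 -9.3 0 0 0 255" --pt "4.0 -0.5 -9.3 0 0 0 255" --pt "4.0 -0.5 -9.3 0 0 0 255"

```text
clock: 23.53
tcp_pos: [454.4, 88.5, 236.9]
tool_rot: [-0.0, 0.998, -0.063, 0.0]
contact_force: [-0.2, -0.2, -0.1]
grip_width: 0.002
grasp_force: 0.0
```

Call:
play_rows --pt "0.5 -0.1 0 0 0 0 255" --pt "0.9 -0.1 0 0 0 0 255" --pt "1.2 -0.2 0 0 0 0 255" --pt "1.5 -0.2 0 0 0 0 255" --pt "1.5 -0.2 0 0 0 0 255"

```text
clock: 23.95
tcp_pos: [469.0, 86.6, 236.8]
tool_rot: [-0.0, 0.998, -0.063, 0.0]
contact_force: [0.1, 0.3, -0.5]
grip_width: 0.002
grasp_force: 0.0
```

Run:
```python
from h import *
tipl()
```

```text
tcp [469.   86.6 236.8] tip local [-84.4  -0.   63.8] F [ 0.1  0.3 -0.5] 23.95
```

Call:
play_rows --pt "0.2 0 0 0 0 0 255" --pt "0.4 -0.1 0 0 0 0 255" --pt "0.4 -0.1 0 0 0 0 255"

```text
clock: 24.2
tcp_pos: [472.1, 86.1, 236.6]
tool_rot: [-0.0, 0.998, -0.062, -0.001]
contact_force: [-2.9, 2.9, 2.9]
grip_width: 0.0
grasp_force: 2.2
```

Call:
play_rows --pt "0.2 0 0 0 0 0 255" --pt "0.3 0 0 0 0 0 255" --pt "0.3 0 0 0 0 0 255"

```text
clock: 24.45
tcp_pos: [473.8, 86.4, 236.2]
tool_rot: [0.001, 0.998, -0.062, -0.003]
contact_force: [-13.1, 1.5, 9.8]
grip_width: 0.002
grasp_force: 6.9
```

Call:
play_rows --pt "-1 0.1 0 0 0 0 255" --pt "-4 0.5 1 0 0 0 255" --pt "-5 0.6 5 0 0 0 255" --pt "-5 0.6 9 0 0 0 255" --pt "-5 0.6 9 0 0 0 255" --pt "-5 0.6 9 0 0 0 255"

```text
clock: 24.95
tcp_pos: [425.9, 91.8, 328.8]
tool_rot: [0.0, 0.998, -0.063, 0.003]
contact_force: [-1.1, -0.4, -1.2]
grip_width: 0.004
grasp_force: 0.0
```

```bash
cat > chk.py <<'E'
from h import *
tipl();f=snap('wrist');cv2.imwrite('pics/chk.png',f['color'])
for n in ['hasp_tab','lid']:
    for r in outline_of('wrist',n)[:2]:
        ys,xs=np.nonzero(r['pixels']);print(n,round(r['confidence'],2),xs.min(),xs.max(),ys.min(),ys.max())
c,s=np.cos(-.126),np.sin(-.126)
X=lambda l:[552.8+c*l[0]-s*l[1],76+s*l[0]+c*l[1],l[2]]
for d in (0,5): print('lid front edge, raised',d,proj(f,[X([-55,95,65+d]),X([-55,-95,65+d])]).round(1).tolist())
for th in (0,.05,.1,.2,.3):
    v=np.array([-9,69.]);x=-61+v[0]*np.cos(th)-v[1]*np.sin(th);z=22+v[1]*np.cos(th)+v[0]*np.sin(th)
    print(th,round(x),round(z),proj(f,[X([x,18,z]),X([x,-18,z])]).round(1).tolist())
E
python3 chk.py
```

```text
tcp [425.9  91.8 328.8] tip local [-126.9   -0.4  155.8] F [-1.1 -0.4 -1.2] 24.95
hasp_tab 0.97 246 306 119 142
lid 0.64 109 444 0 120
lid front edge, raised 0 [[136.8, 114.5], [419.2, 114.8]]
lid front edge, raised 5 [[133.7, 114.4], [422.3, 114.7]]
0 -70 91 [[248.2, 139.4], [307.4, 139.4]]
0.05 -73 90 [[248.4, 145.0], [307.2, 145.1]]
0.1 -77 90 [[248.7, 150.6], [307.0, 150.6]]
0.2 -84 88 [[249.2, 161.1], [306.5, 161.2]]
0.3 -90 85 [[249.8, 170.8], [306.0, 170.8]]
```

Call:
play_rows --pt "0 0 -4 0 0 0 255" --pt "0 0 -7.8 0 0 0 255" --pt "1.5 -0.2 -7.8 0 0 0 255" --pt "3 -0.4 -7.8 0 0 0 255" --pt "3.8 -0.5 -7.8 0 0 0 255" --pt "4.2 -0.5 -7.8 0 0 0 255" --pt "4.5 -0.6 -7.8 0 0 0 255" --pt "4.7 -0.6 -7.8 0 0 0 255" --pt "4.7 -0.6 -7.8 0 0 0 255"

```text
clock: 25.85
tcp_pos: [471.8, 85.8, 248.4]
tool_rot: [0.0, 0.998, -0.063, -0.001]
contact_force: [-2.1, 0.3, 0.2]
grip_width: -0.003
grasp_force: 1.1
```

Call:
play_rows --pt "0.2 0 0 0 0 0 255" --pt "0.3 0 0 0 0 0 255" --pt "0.3 0 0 0 0 0 255"

```text
clock: 26.1
tcp_pos: [473.6, 86.0, 248.3]
tool_rot: [0.001, 0.998, -0.062, -0.002]
contact_force: [-13.1, -0.2, 7.8]
grip_width: 0.001
grasp_force: 6.4
```

Call:
play_rows --pt "0.2 0 0 0 0 0 255" --pt "0.3 0 0 0 0 0 255" --pt "0.3 0 0 0 0 0 255"

```text
clock: 26.35
tcp_pos: [475.4, 86.2, 248.1]
tool_rot: [0.002, 0.998, -0.062, -0.004]
contact_force: [-24.1, -1.3, 17.9]
grip_width: -0.001
grasp_force: 11.9
```

Call:
play_rows --pt "-1 0.1 0 0 0 0 255" --pt "-4 0.5 1 0 0 0 255" --pt "-5 0.6 5 0 0 0 255" --pt "-5 0.6 8 0 0 0 255" --pt "-5 0.6 8 0 0 0 255" --pt "-5 0.6 8 0 0 0 255" --pt "-5 0.6 8 0 0 0 255"

```text
clock: 26.93
tcp_pos: [428.3, 91.5, 328.7]
tool_rot: [0.0, 0.998, -0.063, 0.001]
contact_force: [-0.4, 0.1, -0.4]
grip_width: -0.002
grasp_force: 0.0
```

```bash
python3 chk.py
```

```text
tcp [428.3  91.5 328.7] tip local [-125.3   -0.4  155.7] F [-0.4  0.1 -0.4] 26.9333
hasp_tab 0.74 247 305 120 144
lid front edge, raised 0 [[136.7, 116.3], [419.3, 116.7]]
lid front edge, raised 5 [[133.6, 116.2], [422.4, 116.7]]
0 -70 91 [[248.2, 141.6], [307.4, 141.7]]
0.05 -73 90 [[248.4, 147.3], [307.2, 147.3]]
0.1 -77 90 [[248.7, 152.8], [307.0, 152.8]]
0.2 -84 88 [[249.2, 163.2], [306.5, 163.3]]
0.3 -90 85 [[249.8, 172.8], [305.9, 172.9]]
```

The hasp stayed in the same place under a firmer push, so it is at its flush stop. The lid is shut and the hand is clear.

```bash
python3 -c "
from plant import *
print(close_job())"
```

```text
the job is handed in; nothing more can be done
None
```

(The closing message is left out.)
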